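# Fit the hinge pin of the screen table

### The arm

A 6-joint arm with a two-finger parallel gripper is mounted at the origin on the work surface. World frame = base frame: x ahead of the robot, y to its left, z up, the work surface at z = 0. Lengths are in m, angles in rad, forces in N, time in s.
With the tool pointing down it reaches from about 0.275 to 0.775 m from the base axis. Payload 14.6 kg.
Tool frame: the origin (TCP) lies between the finger pads; the fingertips stand 25 mm ahead of it and the grasp point (between the pads) lies 6 mm ahead of it; x points along the fingers, y is the direction in which the jaws open and shut, and the axes are right-handed (so a half turn about x gives the same grasp; the last joint's range is limited). The gripper opens to 85 mm and grips with 20 to 120 N. Pads are 22 mm wide; open, the fingers measure 114 mm over their backs; the gripper's body (76 mm by 85 mm) begins 54 mm behind the grasp point. The pads swing forward as they close: fully open they stand 13 mm farther back than shut.
Start: joints at [1.059, 0.263, -0.048, 1.259, 0, 1.415], TCP at [0.183, 0.492, 0.256] pointing down, gripper open.
Joint ranges: [-2.65, 2.65], [-0.89, 1.7], [-1.18, 1.37], [-2.13, 2.11], [-1.35, 1.29], [-3.14, 3.14]. Speed limits (rad/s): [1.89, 1.89, 2.57, 2.79, 3.14, 3.14].

### API

Orientations are given as a unit quaternion [x, y, z, w].
In Python, from cell import env, optics gives the robot as it stands.
- The arm moves only by the shell command python3 -m crank 'ROWS'. ROWS is JSON, a list of rows, each a list of 5 numbers: the opening in per cent of the stroke, from 0 (shut) to 100 (fully open), then the shift along the tool's x, y, z in mm, then the turn about the tool's x in rad. A call has 1 to 12 rows; each row shifts and turns the commanded pose from where the row before left it, along the tool's axes as they then stand; what a row does not reach is not made up. A row lasts 1/12 s, in which the tool goes at most 41.7 mm and 7.16 degrees, less where a joint would pass 70% of its speed; a pose out of reach is approached as far as the arm can. A call is refused whole if a number of a shift passes 41.7 or a number of a turn 0.125, either way. A call with a gripper value outside its range is refused whole. The fingers move at their own pace and stop on an object; the grip force is fixed at half the most. Time passes only in rows, so rows that do not move let the fingers close. It gives the time, the measured TCP pose, the force and the opening at its end, in the units of the state.
- env.get_state(): the state, without advancing time (a new reading comes with each control period).
- optics.snapshot(name): name is "side" or "top" or "wrist"; returns (picture, depth): 480x640x3 uint8, red, green, blue; 480x640 float32, m along the optical axis (not along the pixel's ray), 0 where there is no reading.
- optics.camera_model(name): a dict with "fx", "fy", "cx", "cy" (pixels), "R" (3x3) and "t" (3): a world point X has camera coordinates R X + t. Camera axes: x right, y down, z forward; pixel columns grow to the right and rows downward; lengths in m; the calibration is good to about 2 mm. A picture is of the moment at which its call begins: read the wrist's pose just before it. camera_model takes no time and is no camera call; for the wrist camera it gives the pose at the moment of the call.
- env.sign_off(): hands the job in, once; it reports no verdict.
The state is a dict: "t": time; "joint_pos": joint angles; "qvel": joint speeds; "tau": joint torques, N m; "tcp_pos": TCP position; "tcp_rot": TCP orientation; "contact_force": force on the tool from outside, world axes, zero at the start; "moment": the same for the moment, N m; "opening": finger opening in m.
Only numpy, scipy, OpenCV 4.12 (cv2) and the standard library are available. Lean on these libraries where they do the work, as an engineer would, in place of code of your own. Each camera call takes 0.05 s, during which the arm holds its last target.

### The job

Drop the loose cap plate, boss upwards, into the recess on top of the hinge post and press it down firmly so that it sits level and flush. Then take the longest of the three pins from the wooden rack and thread it straight down, through the bush in the cap plate and then through the bush below it in the post, so that its tip sticks out under the lower bush but stays clear of the table. Finish still holding the pin there, hanging from the gripper (the retaining clip goes on its tip next), with the cap still seated; leave the other pins in the rack and do not push the jar, pot, tin and weight about.

Things in the scene. Friction and masses are not known exactly. Their poses are not given: they have to be found in the camera images.
- post: the hinge post, a fixed aluminium stand 99 x 99 mm (feet reach 137 mm along its y) and 88 mm high, open at its front and back (its own +-x sides), with a square recess in its top and a cross piece with the lower bush inside. Origin: centre of its underside, on the table; z up along the bush axis; the recess's sides run along its x and y
- seat (a point): centre of the recess's ledge on the post, 80 mm above the table, on the bush axis. The recess is 83 x 83 mm and 8 mm deep; its ledge has a 64 x 64 mm opening in the middle; the rim's top is at 88 mm
- lower_bush (a point): centre of the upper mouth of the lower bush, 46 mm above the table, straight below the middle of the recess. Hole 17 mm in diameter, 12 mm deep, open below: its underside is at 34 mm above the table, free space under it
- cap: the loose steel cap plate, 80 x 80 x 8 mm, 0.25 kg, on its middle a square boss 30 x 30 mm, 30 mm tall, in line with the plate; a 15 mm bush hole runs down through both. Starts flat on the table, boss up. Origin: centre of its underside; z up along the hole, x and y along its edges. Fits in any quarter turn, 1.5 mm free each side; seated, the boss's top is 118 mm above the table
- rack: the fixed wooden rack, 200 x 56 x 50 mm, with three holes 13 mm wide and 40 mm deep in a row along its x at -70, 0 and +70 mm. Origin: centre of its underside. The three pins stand in it, each in any hole
- pin: the hinge pin, longest of the three steel pins: round shaft 12 mm thick, 130 mm long (its lowest 4 mm taper to 9 mm), above it a round head 24 mm thick, 30 mm high; 160 mm in all, 0.22 kg. Origin: centre of its tip (lower end); z up to the head. At the start it stands upright, tip 10 mm above the table, head from 140 to 170 mm
- pin_mid: another pin in the rack, same thickness and head but its shaft is only 90 mm long; leave it. Origin: its tip, z up
- pin_short: another pin in the rack, same thickness and head, its shaft only 72 mm long; leave it. Origin: its tip, z up
- weight_a: bystander: dark steel cylinder weight, 76 mm in diameter, 70 mm high plus a wire loop to 96 mm. Origin: centre of its underside
- jar: bystander: closed white ink jar, 66 mm in diameter, 85 mm high. Origin: centre of its underside
- tin: bystander: flat round closed tin, 74 mm in diameter, 24 mm high. Origin: centre of its underside
- ink_pot: bystander: closed grey ink pot, 60 mm in diameter, 60 mm high. Origin: centre of its underside
There are look-alikes about, which are no part of the job. Leave any turquoise look-alike of the cap alone.

How it is judged:
By the outcome, as a careful person would: the job done as asked, in the order asked, and still so for the second after the job is handed in, while the arm keeps its last pose, push and grip.
It also fails if it takes over 53 s, if anything falls off the work surface, if the arm or the gripper's body presses on something with over 40 N, if the wrist force passes 120 N, or if a joint passes its speed limit or range.

## Working session

There is one attempt and no reset: what is moved stays moved. The work goes in short steps, Python scripts to look and compute and a shell command to move; the robot and the scene stay as the last step left them, time stands still between calls to the robot, and variables do not carry over. Pictures are saved under pics/ and viewed, and the job is handed in when it is done.

```bash
ls; mkdir -p pics
python3 - <<'E'
from cell import env, optics
import cv2, numpy as np
for n in ["side","top"]:
    p,d=optics.snapshot(n); cv2.imwrite(f"pics/{n}0.png",p[:,:,::-1]); np.savez(f"pics/{n}0.npz",p=p,d=d)
    m=optics.camera_model(n); print(n,m)
s=env.get_state(); print(s)
E
```

```text
pics
side {'fx': 459.0194438012056, 'fy': 459.0194438012056, 'cx': 313.40669900945625, 'cy': 238.92205600370218, 'R': array([[ 0.77069001, -0.6370916 ,  0.01229618],
       [-0.47372489, -0.58575775, -0.65762648],
       [ 0.42617089,  0.50100115, -0.7532438 ]]), 't': array([-0.40997488,  0.35991105,  0.67248717])}
top {'fx': 506.73532171736156, 'fy': 506.73532171736156, 'cx': 320.009465230898, 'cy': 236.14613898896962, 'R': array([[-0.05710143, -0.99836634,  0.00201851],
       [-0.9751468 ,  0.05533964, -0.2145373 ],
       [ 0.21407511, -0.01421873, -0.97671371]]), 't': array([0.08068468, 0.56528212, 1.04642302])}
{'t': 0.1, 'joint_pos': array([ 1.05868331e+00,  2.63456572e-01, -4.88580006e-02,  1.25943943e+00,
        6.64123553e-06,  1.41550100e+00]), 'qvel': array([-0.00156213, -0.0012147 ,  0.00275941, -0.00036826,  0.00057771,
        0.00025146]), 'tau': array([ 4.81515104e-03, -6.38578248e+01,  3.85064185e+01,  9.96527961e-03,
       -5.67352799e-05, -1.23491719e-05]), 'tcp_pos': array([0.18326423, 0.49172491, 0.25588847]), 'tcp_rot': array([ 0.12516677,  0.69599614, -0.12580505,  0.69576989]), 'contact_force': array([ 0.62675824, -0.16427516,  0.21816297]), 'moment': array([-0.00927651,  0.01292274, -0.04319082]), 'opening': 0.08548800487148119}
```

View pics/side0.png

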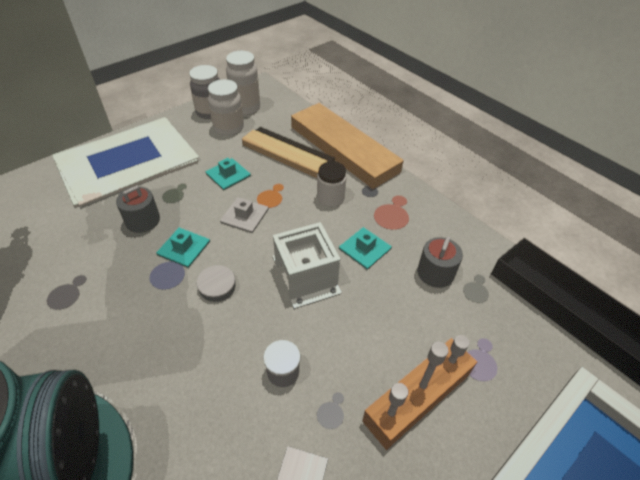

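View pics/top0.png

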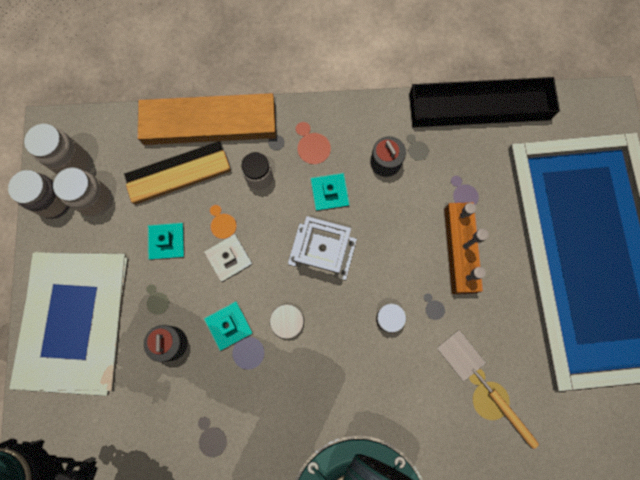

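The side view shows the bare-steel cap at (244,212), with turquoise look-alikes at (228,172), (183,246) and (366,247). The post is at (307,262). The pins are at (398,395), (437,355) and (460,345). In the top view the cap is at (228,257), the post at (322,247), and the pin heads at (468,209), (481,237) and (479,273). Next I'll measure positions with depth.

```bash
cat > h.py <<'E'
import numpy as np, cv2
from cell import env, optics
from scipy.spatial.transform import Rotation as Rn
def cloud(d,m):
    v,u=np.mgrid[0:480,0:640]
    c=np.stack([(u-m['cx'])/m['fx']*d,(v-m['cy'])/m['fy']*d,d],-1)
    w=(c-m['t'])@m['R']
    w[d<=0]=np.nan
    return w
def load(n):
    z=np.load(f"pics/{n}.npz"); return z['p'],z['d']
def sq(P):
    r=cv2.minAreaRect((P[:,:2]*1000).astype(np.float32)); return r
E
python3 - <<'E'
from h import *
for n in ["top","side"]:
    p,d=load(n+"0"); w=cloud(d,optics.camera_model(n))
    def at(u,v): 
        print(n,(u,v),np.round(np.nanmedian(w[v-1:v+2,u-1:u+2].reshape(-1,3),0),4),p[v,u])
    pts={"top":[(228,245),(228,258),(215,265),(322,247),(468,209),(481,237),(479,273),(391,317),(286,322),(256,165),(390,150),(165,340),(330,190),(100,320)],
     "side":[(244,205),(230,217),(307,262),(398,392),(438,350),(460,342),(282,355),(216,280),(331,170),(440,250)]}[n]
    for q in pts: at(*q)
p,d=load("top0"); 
cv2.imwrite("pics/c1.png",cv2.resize(p[190:310,180:380,::-1],(800,480),interpolation=cv2.INTER_CUBIC))
cv2.imwrite("pics/c2.png",cv2.resize(p[190:310,400:520,::-1],(600,600),interpolation=cv2.INTER_CUBIC))
E
```

```text
top (228, 245) [0.5716 0.2586 0.0086] [189 192 179]
top (228, 258) [0.5358 0.254  0.0383] [176 174 160]
top (215, 265) [0.5275 0.2892 0.0063] [189 187 174]
top (322, 247) [ 0.5564  0.0444 -0.0009] [82 75 64]
top (468, 209) [ 0.5987 -0.2654  0.1119] [170 153 145]
top (481, 237) [ 0.5256 -0.2663  0.1695] [170 156 145]
top (479, 273) [ 0.4599 -0.2674  0.1274] [166 156 144]
top (391, 317) [ 0.3858 -0.0916  0.0599] [191 194 204]
top (286, 322) [0.39   0.1328 0.0241] [192 186 168]
top (256, 165) [0.7316 0.1804 0.0863] [51 50 44]
top (390, 150) [ 0.7529 -0.1183  0.0731] [78 66 62]
top (165, 340) [0.3651 0.3819 0.0706] [128  68  57]
top (330, 190) [0.692  0.0177 0.0033] [ 59 123 109]
top (100, 320) [0.4183 0.5412 0.0134] [186 189 168]
side (244, 205) [0.5506 0.2669 0.0293] [114 110 103]
side (230, 217) [0.5152 0.2705 0.0094] [177 171 164]
side (307, 262) [0.5698 0.0683 0.0027] [122 123 114]
side (398, 392) [ 0.4605 -0.2676  0.1307] [199 193 184]
side (438, 350) [ 0.5307 -0.2691  0.1714] [189 182 175]
side (460, 342) [ 0.6006 -0.2697  0.1132] [185 180 172]
side (282, 355) [ 0.3893 -0.0912  0.0608] [204 209 210]
side (216, 280) [0.3955 0.131  0.025 ] [175 169 162]
side (331, 170) [0.7308 0.1822 0.0869] [59 53 48]
side (440, 250) [ 0.7521 -0.1132  0.074 ] [129  81  71]
```

View pics/c1.png

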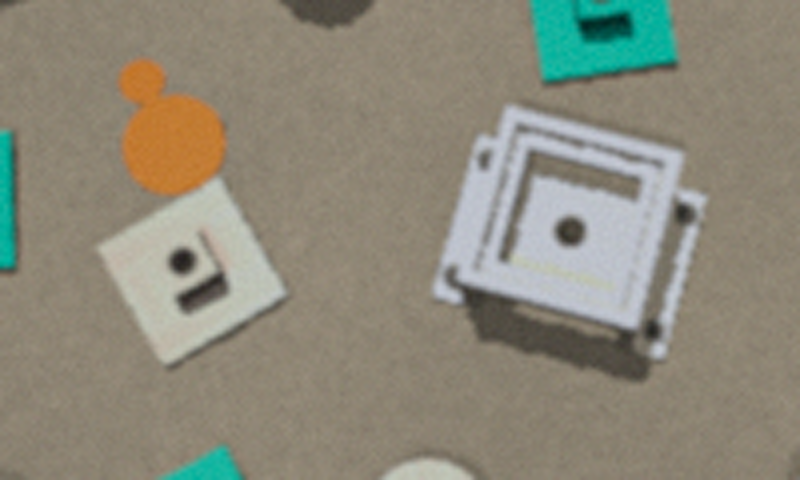

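View pics/c2.png

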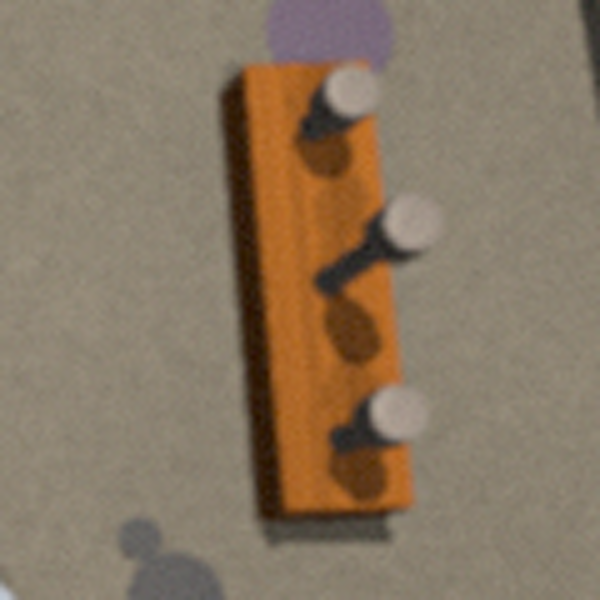

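The crops confirm the choices: the bare-steel cap at full-picture (228,257), boss up, with every rival turquoise, and the middle pin (481,237), whose head top is at z ≈ 0.170. Next I'll fit the poses.

Run:
```python
from h import *
s=env.get_state(); R=Rn.from_quat(s['tcp_rot']).as_matrix(); print("tool axes\n",np.round(R,3))
for n in ["top","side"]:
    p,d=load(n+"0"); w=cloud(d,optics.camera_model(n)); W=w.reshape(-1,3)
    def reg(x,y,r,z0,z1):
        k=(abs(W[:,0]-x)<r)&(abs(W[:,1]-y)<r)&(W[:,2]>z0)&(W[:,2]<z1); return W[k]
    for nm,a in dict(boss=(.545,.26,.03,.034,.042),plate=(.545,.26,.065,.005,.042),rim=(.56,.045,.08,.083,.093),pin=(.528,-.268,.03,.165,.176),pins=(.6,-.268,.03,.105,.12),pinm=(.46,-.268,.03,.125,.14)).items():
        P=reg(*a); print(n,nm,len(P),sq(P),np.round(np.median(P[:,2]),4), np.round((P.max(0)+P.min(0))/2,4))
m=optics.camera_model("wrist");print(R.T@m['R'].T, R.T@(-m['R'].T@m['t']-s['tcp_pos']),m['fx'])
```

```text
tool axes
 [[-0.     0.349  0.937]
 [-0.001  0.937 -0.349]
 [-1.    -0.001 -0.   ]]
top boss 146 ((542.3276977539062, 259.00726318359375), (30.225784301757812, 29.925546646118164), 27.694507598876953) 0.0381 [0.5423 0.2586 0.0382]
top plate 1151 ((544.6932983398438, 261.79193115234375), (122.7046890258789, 127.95223236083984), 2.5731241703033447) 0.0085 [0.545  0.2605 0.0235]
top rim 694 ((545.93212890625, 44.08097839355469), (99.33113098144531, 99.86730194091797), 71.10690307617188) 0.0875 [0.5452 0.0452 0.088 ]
top pin 113 ((530.60498046875, -269.99945068359375), (22.0001277923584, 22.304426193237305), 34.36068344116211) 0.1697 [ 0.5308 -0.2701  0.169 ]
top pins 105 ((600.2171630859375, -271.71063232421875), (22.72007942199707, 23.222976684570312), 62.53848648071289) 0.1113 [ 0.6005 -0.2715  0.1106]
top pinm 113 ((460.9874267578125, -268.055908203125), (22.164764404296875, 22.806472778320312), 22.6734676361084) 0.1292 [ 0.4609 -0.2681  0.13  ]
side boss 151 ((546.2999877929688, 261.0773010253906), (32.5875244140625, 32.43682861328125), 29.599468231201172) 0.0395 [0.5466 0.2605 0.03
[... 263 characters left out ...]
2) 0.089 [0.548  0.0454 0.0879]
side pin 234 ((533.3831787109375, -268.7615051269531), (22.6297664642334, 23.269235610961914), 89.7867431640625) 0.171 [ 0.5334 -0.2688  0.1695]
side pins 200 ((603.4094848632812, -270.3277587890625), (22.443408966064453, 22.099475860595703), 2.7980093955993652) 0.1132 [ 0.6034 -0.2703  0.1107]
side pinm 237 ((463.9135437011719, -266.9130554199219), (22.389385223388672, 22.843563079833984), 25.799463272094727) 0.1309 [ 0.4641 -0.2668  0.1297]
[[ 6.09648376e-05 -3.22624836e-01  9.46526921e-01]
 [ 9.99999496e-01  9.68270739e-04  2.65627291e-04]
 [-1.00219228e-03  9.46526427e-01  3.22624733e-01]] [-1.17700983e-01  3.56036132e-05 -8.28985096e-02] 379.0450217164113
```

```bash
cat >> h.py <<'E'
def delta(x,y,z,jaw=None):
    s=env.get_state(); R=Rn.from_quat(s['tcp_rot']).as_matrix()
    j=np.degrees(np.arctan2(R[1,1],R[0,1]))
    d=R.T@(np.array([x,y,z])-s['tcp_pos'])*1000
    o=f"t={s['t']:.2f} tcp={np.round(s['tcp_pos'],4)} jaw={j:.2f} tooldelta mm={np.round(d,1)} open={s['opening']*1000:.1f} F={np.round(s['contact_force'],1)} down={np.round(R[:,0],4)}"
    if jaw is not None:
        o+=f" turn={-np.radians((jaw-j+90)%180-90):.3f}"
    print(o)
def snap(n,name):
    m=optics.camera_model(n); p,d=optics.snapshot(n)
    np.savez(f"pics/{name}.npz",p=p,d=d,**m); cv2.imwrite(f"pics/{name}.png",p[:,:,::-1]); return p,d,m
E
python3 -m crank '[[100,0,-7.6,35,0],[100,0,-7.6,35,0],[100,0,-7.6,35,0],[100,0,-7.6,35,0],[100,0,-7.6,35,0],[100,0,-7.6,35,0],[100,0,-7.6,35,0],[100,0,-7.6,35,0],[100,0,-7.6,35,0],[100,0,-7.6,35,0],[100,0,-7.6,35,0],[100,0,-7.6,35,0]]'
python3 -m crank '[[100,14,0,0,0.12],[100,14,0,0,0.12],[100,14,0,0,0.12],[100,14,0,0,0.12],[100,14,0,0,0.12],[100,14,0,0,0.12],[100,0,0,0,0],[100,0,0,0,0]]'
python3 -c "
from h import *
delta(.5445,.26,.17,28.5)
snap('wrist','w1')"
```

```text
t: 1.1
tcp_pos: [0.5463, 0.2584, 0.2561]
tcp_rot: [0.125, 0.696, -0.126, 0.696]
contact_force: [0.7, 0.2, -0.8]
opening: 0.0857
t: 1.77
tcp_pos: [0.5447, 0.2597, 0.172]
tcp_rot: [0.361, 0.608, -0.362, 0.607]
contact_force: [0.8, 0.3, 0.0]
opening: 0.0852
t=1.77 tcp=[0.5447 0.2597 0.172 ] jaw=28.52 tooldelta mm=[ 2.   0.  -0.4] open=85.2 F=[0.8 0.3 0. ] down=[-1.5e-03 -4.0e-04 -1.0e+00] turn=0.000
```

View pics/w1.png

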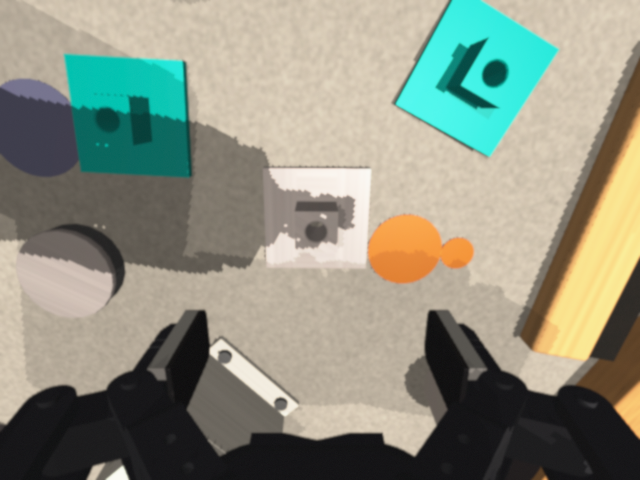

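The wrist view shows the steel cap square to the image at about (318,217), its hole at (316,231), with the fingers to either side. Next I'll measure the boss and plate by wrist depth.

Run:
```python
from h import *
z=np.load("pics/w1.npz"); m={k:z[k] for k in('fx','fy','cx','cy','R','t')}
w=cloud(z['d'],m);W=w[150:285,255:385]
k=(W[...,2]>.033)&(W[...,2]<.043); print("boss",k.sum(),sq(W[k]),np.median(W[k],0))
k=(W[...,2]>.005)&(W[...,2]<.043);
P=W[k]; print("plate",k.sum(),sq(P),np.median(P[:,2]))
# hole: circle by dark/ depth
print(w[231,316],w[300,316])
cv2.imwrite("pics/w1c.png",cv2.resize(z['p'][150:285,250:390,::-1],(700,675),interpolation=cv2.INTER_CUBIC)[:600])
h=z['d']; print(np.round(w[195:250:5,316,2],3)); print(np.round(w[231,285:345:4,2],3)); print(np.round(w[205:275:5,316,:2],4).tolist())
```

```text
boss 1545 ((543.9221801757812, 259.52191162109375), (30.089988708496094, 30.6138858795166), 28.08467674255371) [0.54383399 0.2604041  0.0382309 ]
plate 10288 ((544.0808715820312, 259.16046142578125), (80.20152282714844, 80.72759246826172), 28.028682708740234) 0.008574935775651321
[0.5478777  0.25271792 0.01167623] [0.57894881 0.19556245 0.00160928]
[0.008 0.007 0.02  0.034 0.038 0.037 0.001 0.01  0.022 0.034 0.038]
[0.008 0.008 0.008 0.039 0.038 0.038 0.017 0.014 0.012 0.016 0.026 0.039
 0.037 0.038 0.009]
[[0.5371, 0.2726], [0.5371, 0.2727], [0.5383, 0.2705], [0.5401, 0.2671], [0.5471, 0.2542], [0.5478, 0.2528], [0.5478, 0.2529], [0.5477, 0.2531], [0.5488, 0.2512], [0.5505, 0.248], [0.5582, 0.2338], [0.5599, 0.2306], [0.562, 0.2267], [0.566, 0.2194]]
```

View pics/w1c.png

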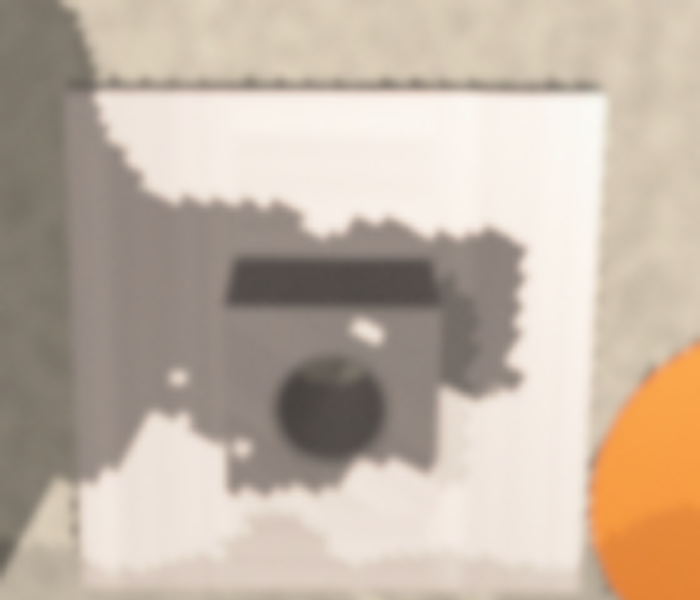

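```bash
python3 -m crank '[[100,25,-0.8,0,0.007],[100,25,0,0,0],[100,25,0,0,0],[100,25,0,0,0],[100,20,0,0,0],[100,10,0,0,0],[100,5,0,0,0],[100,0,0,0,0]]'
python3 -c "
from h import *
delta(.544,.2594,.037,28.05)"
```

```text
t: 2.48
tcp_pos: [0.5445, 0.2595, 0.0374]
tcp_rot: [0.364, 0.606, -0.364, 0.606]
contact_force: [-0.5, 0.2, 0.4]
opening: 0.0852
t=2.48 tcp=[0.5445 0.2595 0.0374] jaw=27.99 tooldelta mm=[ 0.4 -0.5 -0.2] open=85.2 F=[-0.5  0.2  0.4] down=[-2.e-04 -0.e+00 -1.e+00] turn=-0.001
```

```bash
python3 -m crank '[[35,0,0,0,0],[0,0,0,0,0],[0,0,0,0,0],[0,0,0,0,0],[0,0,0,0,0],[0,0,0,0,0],[0,0,0,0,0],[0,0,0,0,0]]'
python3 -c "
from h import *
delta(.544,.2594,.037,28.05)"
```

```text
t: 3.15
tcp_pos: [0.5447, 0.2596, 0.038]
tcp_rot: [0.365, 0.606, -0.364, 0.606]
contact_force: [-0.9, 0.0, 7.2]
opening: 0.0291
t=3.15 tcp=[0.5447 0.2596 0.038 ] jaw=27.91 tooldelta mm=[ 1.  -0.7 -0.2] open=29.1 F=[-0.9  0.   7.2] down=[ 1.1e-03  4.0e-04 -1.0e+00] turn=-0.002
```

```bash
python3 -m crank '[[0,-3,0,0,0],[0,-8,0,0,0],[0,-15,0,0,0],[0,-22,0,0,0],[0,-25,0,0,0],[0,-25,0,0,0],[0,-25,0,0,0],[0,-25,0,0,0],[0,-25,0,0,0],[0,-20,0,0,0],[0,-12,0,0,0],[0,-6,0,0,0]]'
python3 -m crank '[[0,0,0,0,-0.06],[0,0,0,0,-0.1],[0,0,0,0,-0.1],[0,0,0,0,-0.1],[0,0,0,0,-0.1],[0,0,0,0,-0.1],[0,0,0,0,-0.1],[0,0,0,0,-0.06],[0,0,0,0,-0.035]]'
python3 -c "
from h import *
delta(.618,.021,.25,71.3)"
```

```text
t: 4.15
tcp_pos: [0.5446, 0.2595, 0.2506]
tcp_rot: [0.365, 0.605, -0.364, 0.606]
contact_force: [0.1, -0.6, -2.7]
opening: 0.0291
t: 4.9
tcp_pos: [0.544, 0.2593, 0.2479]
tcp_rot: [0.114, 0.698, -0.115, 0.697]
contact_force: [0.7, -0.4, -2.7]
opening: 0.0292
t=4.90 tcp=[0.544  0.2593 0.2479] jaw=71.37 tooldelta mm=[  -2.1 -202.1  146.3] open=29.2 F=[ 0.7 -0.4 -2.7] down=[-1.1e-03 -4.0e-04 -1.0e+00] turn=0.001
```

Holding the cap: the force reads −2.7 N, which matches 0.25 kg. Next I'll move to look at the post.

```bash
python3 -m crank '[[0,0,-10,7.3,0],[0,0,-18,13,0],[0,0,-22,16,0],[0,0,-22,16,0],[0,0,-22,16,0],[0,0,-22,16,0],[0,0,-22,16,0],[0,0,-22,16,0],[0,0,-20,14,0],[0,0,-14,10,0],[0,0,-8,6,0],[0,0,0,0,0]]'
python3 -m crank '[[0,0,0,0,0],[0,0,0,0,0]]'
python3 -c "
from h import *
delta(.618,.021,.25,71.3)
snap('wrist','w2')"
```

```text
t: 5.9
tcp_pos: [0.6179, 0.0188, 0.2479]
tcp_rot: [0.117, 0.698, -0.117, 0.697]
contact_force: [-0.0, -0.2, -2.9]
opening: 0.0289
t: 6.07
tcp_pos: [0.6173, 0.0216, 0.2482]
tcp_rot: [0.116, 0.698, -0.116, 0.697]
contact_force: [-0.8, 0.4, -2.5]
opening: 0.0289
t=6.07 tcp=[0.6173 0.0216 0.2482] jaw=71.17 tooldelta mm=[-1.8 -0.3  0.9] open=28.9 F=[-0.8  0.4 -2.5] down=[-4.e-04  3.e-04 -1.e+00] turn=-0.002
```

View pics/w2.png

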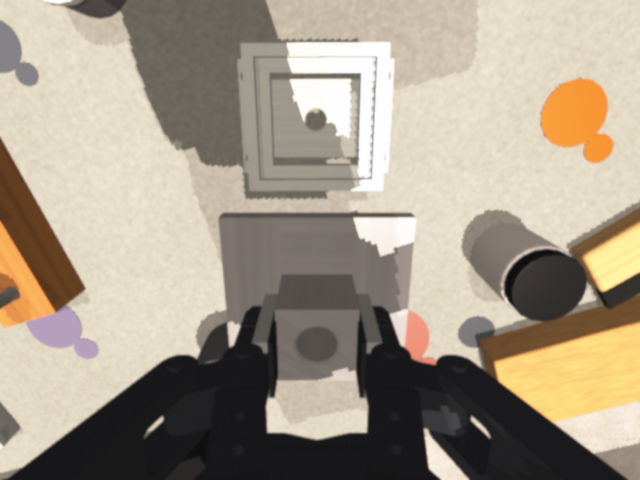

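The wrist picture shows the post at (317,117), with its bush at (316,119), and the held cap, boss centre about (317,343). I'll measure both in the same frame.

Run:
```python
from h import *
z=np.load("pics/w2.npz"); m={k:z[k] for k in('fx','fy','cx','cy','R','t')}
w=cloud(z['d'],m);s=env.get_state();R=Rn.from_quat(s['tcp_rot']).as_matrix();T=s['tcp_pos']
W=w[20:205,220:410]
for nm,a,b in (("rim",.083,.093),("ledge",.075,.0835),):
    k=(W[...,2]>a)&(W[...,2]<b);P=W[k];print(nm,k.sum(),sq(P),np.median(P[:,2]))
# lower bush cross piece z~0.046: hole pixels
q=w[100:140,295:340]; k=(q[...,2]>.042)&(q[...,2]<.05);print("cross",k.sum(),np.median(q[k],0))
g=cv2.GaussianBlur(z['p'][100:140,295:340].mean(2),(0,0),1); print("hole px"); 
k=(q[...,2]<.040); ys,xs=np.nonzero(k); print(len(xs),xs.mean()+295,ys.mean()+100,xs.min(),xs.max(),ys.min(),ys.max())
# intersect hole centre ray with z=.046
u,v=xs.mean()+295,ys.mean()+100
c=np.array([(u-m['cx'])/m['fx'],(v-m['cy'])/m['fy'],1]); r=m['R'].T@c; o=-m['R'].T@m['t']; print(o+r*(.046-o[2])/r[2])
# recess inner from rim: complement
# cap in tool frame
t=(w-T)@R*1000
C=t[205:400,215:420]
k=(abs(C[...,0])<4)&(abs(C[...,1])<25);P=C[k];print("bosstop x med",np.median(P[:,0]),"y",np.percentile(P[:,1],[1,99]),"z",np.percentile(P[:,2],[1,99]),k.sum())
k=(C[...,0]>22)&(C[...,0]<36);P=C[k];print("plate",np.median(P[:,0]),np.percentile(P[:,1],[.5,99.5]),np.percentile(P[:,2],[.5,99.5]),cv2.minAreaRect(P[:,1:].astype(np.float32)))
```

```text
rim 6793 ((547.3262939453125, 44.38372039794922), (99.562255859375, 99.03590393066406), 71.28070831298828) 0.08815429820461046
ledge 6236 ((547.4661865234375, 44.174983978271484), (83.57383728027344, 83.57832336425781), 71.40589904785156) 0.08020463929241194
cross 1440 [0.54852489 0.04685301 0.0462172 ]
hole px
346 315.2919075144509 119.11849710982659 10 30 9 29
[0.54725555 0.04435962 0.046     ]
bosstop x med -0.07828544762715987 y [-23.32240313  23.20863   ] z [-15.85475324  14.42789215] 6014
plate 29.87077106840944 [-39.92855943  39.5794955 ] [-40.58518469  16.57696277] ((-0.1385040283203125, -9.820446014404297), (62.11076736450195, 80.62696838378906), 89.93628692626953)
```

```bash
python3 -m crank '[[0,0,0,-8,0],[0,0,0,-16,0],[0,0,0,-20,0],[0,10,0,-16,0],[0,20,0,-8,0],[0,20,0,-4,0],[0,20,0,-1,0],[0,20,0,0,0],[0,14,0,0,0],[0,8,0,0,0],[0,0,0,0,0],[0,0,0,0,0]]'
python3 -c "
from h import *
delta(.5479,.0442,.118,71.35)"
```

```text
t: 7.12
tcp_pos: [0.5483, 0.0449, 0.1367]
tcp_rot: [0.116, 0.698, -0.116, 0.698]
contact_force: [0.9, -0.4, -2.0]
opening: 0.0292
t=7.12 tcp=[0.5483 0.0449 0.1367] jaw=71.19 tooldelta mm=[18.7 -0.8 -0.2] open=29.2 F=[ 0.9 -0.4 -2. ] down=[ 1.e-04 -0.e+00 -1.e+00] turn=-0.003
```

```bash
python3 -m crank '[[0,0,-0.6,-0.2,-0.003],[0,0,0,0,0]]'
python3 -c "
from h import *
delta(.5479,.0442,.118,71.35)"
python3 -m crank '[[0,0,0,0,0]]'
python3 -c "
from h import *
delta(.5479,.0442,.118,71.35)
snap('wrist','w3')
delta(.5479,.0442,.118,71.35)"
```

```text
t: 7.28
tcp_pos: [0.5485, 0.0441, 0.1372]
tcp_rot: [0.115, 0.697, -0.115, 0.698]
contact_force: [0.6, -0.4, -3.4]
opening: 0.0291
t=7.28 tcp=[0.5485 0.0441 0.1372] jaw=71.35 tooldelta mm=[19.2 -0.1 -0.7] open=29.1 F=[ 0.6 -0.4 -3.4] down=[ 1.5e-03 -1.0e-04 -1.0e+00] turn=0.000
t: 7.37
tcp_pos: [0.5485, 0.044, 0.137]
tcp_rot: [0.115, 0.697, -0.115, 0.698]
contact_force: [-0.2, -0.0, -2.4]
opening: 0.0292
t=7.37 tcp=[0.5485 0.044  0.137 ] jaw=71.33 tooldelta mm=[19.  -0.  -0.6] open=29.2 F=[-0.2 -0.  -2.4] down=[ 0.0013 -0.     -1.    ] turn=-0.000
t=7.42 tcp=[0.5484 0.044  0.1369] jaw=71.33 tooldelta mm=[18.9 -0.  -0.6] open=29.0 F=[ 0.4 -0.1 -2.2] down=[ 0.001 -0.    -1.   ] turn=-0.000
```

View pics/w3.png

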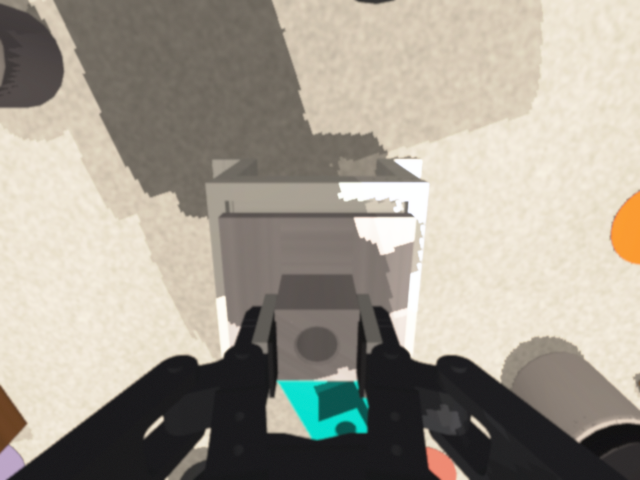

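The cap (219–415) is centred within the rim (207–428) in the picture. Going down.

```bash
python3 -m crank '[[0,4,0,-0.5,0],[0,4,0,0,0],[0,3,0,0,0],[0,0,0,0,0]]'
python3 -m crank '[[0,2,0,0,0],[0,2,0,0,0],[0,2,0,0,0],[0,0,0,0,0]]'
python3 -c "
from h import *
delta(.5479,.0442,.118,71.35)"
```

```text
t: 7.75
tcp_pos: [0.5472, 0.0442, 0.1244]
tcp_rot: [0.115, 0.698, -0.115, 0.697]
contact_force: [-0.5, -0.4, -3.5]
opening: 0.0288
t: 8.08
tcp_pos: [0.5475, 0.0442, 0.1189]
tcp_rot: [0.115, 0.698, -0.115, 0.698]
contact_force: [0.2, -0.3, -3.6]
opening: 0.0289
t=8.08 tcp=[0.5475 0.0442 0.1189] jaw=71.33 tooldelta mm=[0.9 0.1 0.4] open=28.9 F=[ 0.2 -0.3 -3.6] down=[-5.e-04  0.e+00 -1.e+00] turn=-0.000
```

```bash
python3 -m crank '[[0,1,0,0,0],[0,0.5,0,0,0],[0,0,0,0,0]]'
python3 -m crank '[[0,0.5,0,0,0],[0,0,0,0,0]]'
python3 -m crank '[[0,0.5,0,0,0],[0,0,0,0,0]]'
python3 -c "
from h import *
delta(.5479,.0442,.118,71.35)"
```

```text
t: 8.33
tcp_pos: [0.5477, 0.0442, 0.118]
tcp_rot: [0.115, 0.698, -0.115, 0.698]
contact_force: [-2.1, -0.2, 1.3]
opening: 0.029
t: 8.5
tcp_pos: [0.5477, 0.0442, 0.118]
tcp_rot: [0.115, 0.697, -0.115, 0.698]
contact_force: [-4.5, -0.7, 9.7]
opening: 0.029
t: 8.67
tcp_pos: [0.5477, 0.0442, 0.118]
tcp_rot: [0.115, 0.697, -0.115, 0.698]
contact_force: [-7.2, -0.5, 18.7]
opening: 0.0291
t=8.67 tcp=[0.5477 0.0442 0.118 ] jaw=71.34 tooldelta mm=[0.  0.1 0.2] open=29.1 F=[-7.2 -0.5 18.7] down=[ 1.2e-03 -2.0e-04 -1.0e+00] turn=-0.000
```

```bash
python3 -m crank '[[0,0.5,0,0,0],[0,0.5,0,0,0],[0,0,0,0,0],[0,0,0,0,0],[0,0,0,0,0]]'
python3 -m crank '[[0,-1.5,0,0,0],[0,-0.4,0,0,0],[0,0,0,0,0]]'
python3 -c "
from h import *
delta(.5479,.0442,.118,71.35)"
```

```text
t: 9.08
tcp_pos: [0.5477, 0.0442, 0.118]
tcp_rot: [0.115, 0.697, -0.115, 0.698]
contact_force: [-12.5, -0.6, 33.9]
opening: 0.0286
t: 9.33
tcp_pos: [0.5478, 0.0442, 0.118]
tcp_rot: [0.115, 0.698, -0.115, 0.698]
contact_force: [-2.8, -0.4, 8.3]
opening: 0.0291
t=9.33 tcp=[0.5478 0.0442 0.118 ] jaw=71.34 tooldelta mm=[0.  0.  0.1] open=29.1 F=[-2.8 -0.4  8.3] down=[ 6.e-04 -0.e+00 -1.e+00] turn=-0.000
```

```bash
python3 -m crank '[[60,0,0,0,0],[100,0,0,0,0],[100,0,0,0,0],[100,0,0,0,0],[100,0,0,0,0]]'
python3 -m crank '[[100,-10,0,0,0],[100,-20,0,0,0],[100,-25,0,0,0],[100,-25,0,0,0],[100,-25,0,0,0],[100,-20,0,0,0],[100,-10,0,0,0],[100,0,0,0,0],[100,0,0,0,0]]'
python3 -c "
from h import *
delta(.5479,.0442,.25,71.35)
snap('wrist','w4');snap('side','s4')
z=np.load('pics/w4.npz'); m={k:z[k] for k in('fx','fy','cx','cy','R','t')}
w=cloud(z['d'],m)
W=w.reshape(-1,3)
W=W[(abs(W[:,0]-.547)<.06)&(abs(W[:,1]-.044)<.06)]
for nm,a,b in (('boss',.113,.123),('top',.085,.091)):
    P=W[(W[:,2]>a)&(W[:,2]<b)];A=np.c_[P[:,:2]-P[:,:2].mean(0),np.ones(len(P))];print(nm,len(P),sq(P),np.median(P[:,2]),np.linalg.lstsq(A,P[:,2],rcond=None)[0])
"
```

```text
t: 9.75
tcp_pos: [0.5477, 0.0442, 0.1176]
tcp_rot: [0.115, 0.698, -0.115, 0.698]
contact_force: [-0.7, 0.1, -0.3]
opening: 0.0845
t: 10.5
tcp_pos: [0.5478, 0.0442, 0.2525]
tcp_rot: [0.115, 0.698, -0.115, 0.698]
contact_force: [-0.5, -0.5, -1.6]
opening: 0.0854
t=10.50 tcp=[0.5478 0.0442 0.2525] jaw=71.33 tooldelta mm=[2.5 0.  0.1] open=85.4 F=[-0.5 -0.5 -1.6] down=[ 5.e-04 -0.e+00 -1.e+00] turn=-0.000
boss 1515 ((547.3809814453125, 44.339439392089844), (30.004684448242188, 30.231895446777344), 71.4591064453125) 0.1182864155713631 [ 0.00741347 -0.00027815  0.11814218]
top 13184 ((547.409912109375, 44.32246398925781), (99.14645385742188, 99.24641418457031), 71.3979263305664) 0.08836732067024103 [ 0.00215728 -0.00084189  0.08833738]
```

View pics/w4.png

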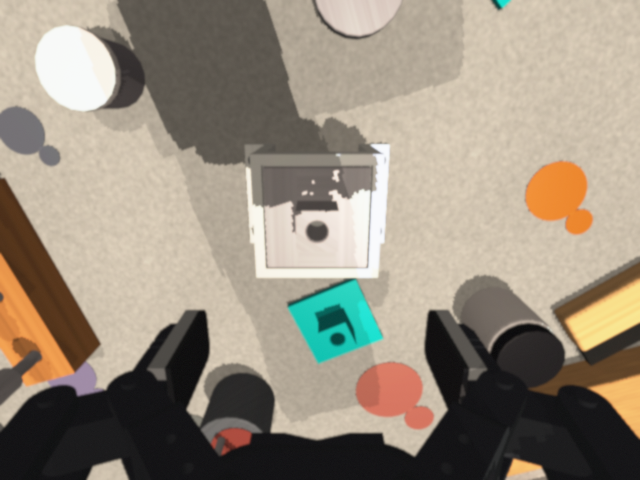

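View pics/s4.png

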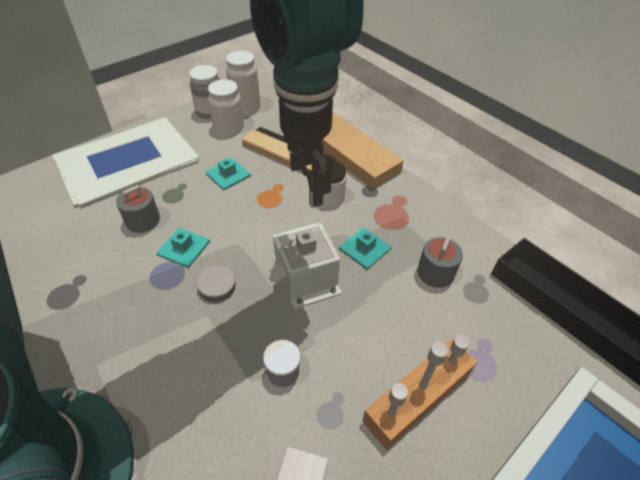

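Cap is seated: the boss top reads 118.2 mm and centred on the post axis, and the plate is level with the rim. Next, the pin.

```bash
python3 -m crank '[[100,-8,0,0,-0.1],[100,-15,0,0,-0.1],[100,-15,0,0,-0.1],[100,-10,-15,0,0],[100,0,-30,-1,0],[100,0,-35,-1,0],[100,0,-35,-1,0],[100,0,-35,-1,0],[100,0,-35,-1,0],[100,0,-35,-1,0],[100,0,-35,-1,0],[100,0,-30,-1,0]]'
python3 -m crank '[[100,0,-20,-1,0],[100,0,-9,0,0],[100,0,0,0,0],[100,0,0,0,0]]'
python3 -c "
from h import *
delta(.532,-.2695,.30,88.6)
snap('wrist','w5')
z=np.load('pics/w5.npz'); m={k:z[k] for k in('fx','fy','cx','cy','R','t')}
W=cloud(z['d'],m).reshape(-1,3)
for c,a,b in ((.53,.163,.176),(.46,.124,.136),(.6,.105,.118)):
    P=W[(abs(W[:,0]-c)<.03)&(abs(W[:,1]+.27)<.03)&(W[:,2]>a)&(W[:,2]<b)];print(len(P),cv2.minEnclosingCircle((P[:,:2]*1000).astype(np.float32)),sq(P)[:2],np.median(P[:,2]))
"
```

```text
t: 11.6
tcp_pos: [0.5316, -0.2426, 0.2994]
tcp_rot: [0.01, 0.708, -0.009, 0.707]
contact_force: [0.8, -0.3, -0.2]
opening: 0.0853
t: 11.93
tcp_pos: [0.5305, -0.269, 0.3]
tcp_rot: [0.01, 0.707, -0.009, 0.707]
contact_force: [0.0, 0.8, -0.4]
opening: 0.0851
t=11.93 tcp=[ 0.5305 -0.269   0.3   ] jaw=88.50 tooldelta mm=[-0.  -0.5  1.5] open=85.1 F=[ 0.   0.8 -0.4] down=[-9.e-04  1.e-03 -1.e+00] turn=-0.002
921 ((532.4391479492188, -270.1694641113281), 12.14753246307373) ((532.1599731445312, -270.0273742675781), (22.9842586517334, 23.036474227905273)) 0.1702394106067277
831 ((462.58392333984375, -268.4043884277344), 11.85572338104248) ((462.6839599609375, -268.35308837890625), (23.020381927490234, 22.8947696685791)) 0.13012102906975634
558 ((602.330322265625, -271.6153259277344), 11.95451545715332) ((602.2112426757812, -271.69830322265625), (22.866241455078125, 23.14452362060547)) 0.11229844720524808
```

View pics/w5.png

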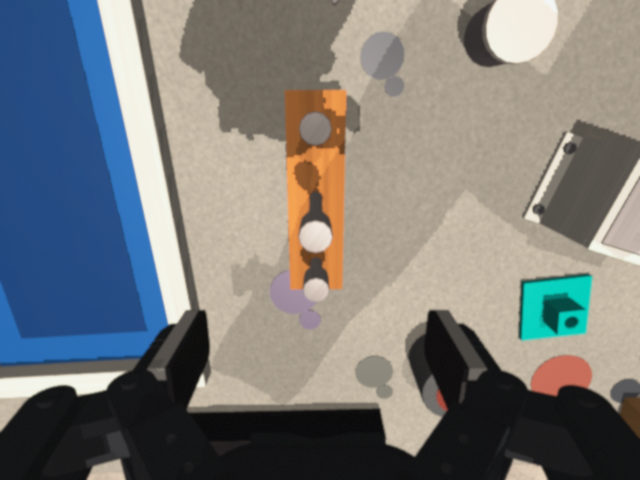

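The wrist view shows the three heads at (315,128), (315,237) and (316,290). The middle one is the tallest at 170 mm, centred at (0.5323, −0.2701). Descending on it.

```bash
python3 -m crank '[[70,10,-1.1,1.8,0],[70,20,0,0,0],[70,25,0,0,0],[70,25,0,0,0],[70,25,0,0,0],[70,20,0,0,0],[70,10,0,0,0],[70,4,0,0,0],[70,0,0,0,0],[70,0,0,0,0]]'
python3 -c "
from h import *
delta(.5323,-.2701,.161,88.6)"
```

```text
t: 12.82
tcp_pos: [0.5328, -0.2705, 0.1626]
tcp_rot: [0.009, 0.707, -0.009, 0.707]
contact_force: [-0.2, 0.5, 0.7]
opening: 0.0597
t=12.82 tcp=[ 0.5328 -0.2705  0.1626] jaw=88.55 tooldelta mm=[ 1.6  0.4 -0.5] open=59.7 F=[-0.2  0.5  0.7] down=[ 1.e-03 -7.e-04 -1.e+00] turn=-0.001
```

```bash
python3 -m crank '[[70,1.6,0.4,-0.5,0],[30,0,0,0,0],[0,0,0,0,0],[0,0,0,0,0],[0,0,0,0,0],[0,0,0,0,0],[0,0,0,0,0],[0,0,0,0,0]]'
python3 -c "
from h import *
delta(.5323,-.2701,.161,88.6)"
```

```text
t: 13.48
tcp_pos: [0.5321, -0.2703, 0.1606]
tcp_rot: [0.009, 0.707, -0.009, 0.707]
contact_force: [0.5, 0.3, 6.2]
opening: 0.0223
t=13.48 tcp=[ 0.5321 -0.2703  0.1606] jaw=88.52 tooldelta mm=[-0.4  0.3  0.2] open=22.3 F=[0.5 0.3 6.2] down=[ 1.e-03 -5.e-04 -1.e+00] turn=-0.001
```

```bash
python3 -m crank '[[0,-3,0,0,0],[0,-6,0,0,0],[0,-10,0,0,0],[0,-15,0,0,0],[0,-18,0,0,0],[0,-18,0,0,0],[0,-18,0,0,0],[0,-18,0,0,0],[0,-16,0,0,0],[0,-12,0,0,0],[0,-7,0,0,0],[0,0,0,0,0]]'
python3 -c "
from h import *
delta(.5323,-.2701,.301,88.6)
for n in ('wrist','side','top'): snap(n,n+'6')"
```

```text
t: 14.48
tcp_pos: [0.5322, -0.2704, 0.3028]
tcp_rot: [0.009, 0.706, -0.01, 0.708]
contact_force: [0.3, -0.6, -1.5]
opening: 0.0229
t=14.48 tcp=[ 0.5322 -0.2704  0.3028] jaw=88.52 tooldelta mm=[1.8 0.3 0.1] open=22.9 F=[ 0.3 -0.6 -1.5] down=[ 0.0019 -0.0013 -1.    ] turn=-0.001
```

View pics/wrist6.png

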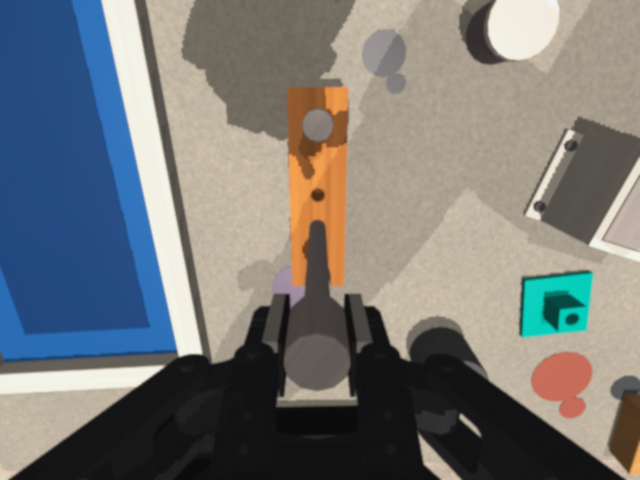

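View pics/side6.png

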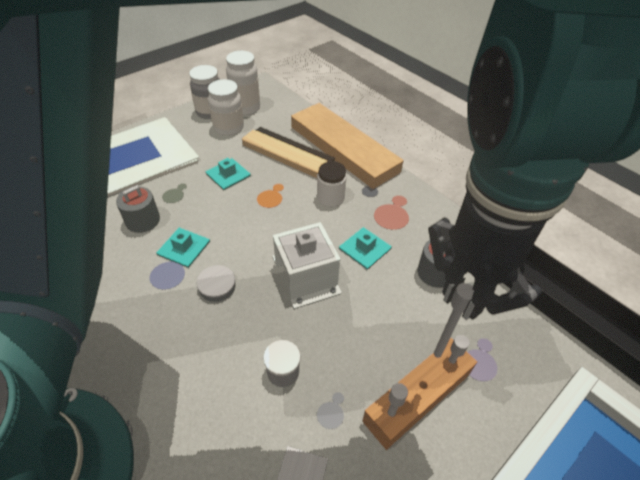

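The pin is held: head at (317,360), tip about (317,222), and the other two pins are still in the rack. Next I'll fit its axis in the tool frame.

```bash
cat >> h.py <<'E'
def pinfit(name,x0=25,x1=139):
    from scipy.optimize import least_squares
    z=np.load(f'pics/{name}.npz'); m={k:z[k] for k in('fx','fy','cx','cy','R','t')}
    s=env.get_state();R=Rn.from_quat(s['tcp_rot']).as_matrix();t=(cloud(z['d'],m)-s['tcp_pos'])@R*1000
    C=t.reshape(-1,3); C=C[(C[:,0]>x0)&(C[:,0]<x1)&(abs(C[:,1])<14)&(abs(C[:,2])<20)]
    f=lambda p: np.hypot(C[:,1]-p[0]-p[1]*C[:,0]/100,C[:,2]-p[2]-p[3]*C[:,0]/100)-6
    r=least_squares(f,[0,0,0,0],loss='soft_l1'); p=r.x
    print(len(C),'y at0,per100',p[:2].round(2),'z',p[2:].round(2),'rms',np.sqrt(np.median(r.fun**2)).round(2))
    C2=t.reshape(-1,3);k=(abs(C2[:,1])<12)&(abs(C2[:,2]-p[2]-p[3]*1.4)<14)&(C2[:,0]>100)&(C2[:,0]<175);print('tip x max',np.percentile(C2[k,0],99.5) if k.any() else None)
    return p
E
python3 -c "
from h import *
pinfit('wrist6');pinfit('wrist6',40,100);pinfit('wrist6',80,139)"
```

```text
1480 y at0,per100 [-0.26 -0.08] z [0.67 0.52] rms 0.12
tip x max 143.88732489074368
904 y at0,per100 [-0.3  -0.02] z [0.67 0.53] rms 0.12
tip x max 143.88732489074368
530 y at0,per100 [-0.29 -0.05] z [0.67 0.51] rms 0.1
tip x max 143.88732489074368
```

Run:
```python
from h import *
s=env.get_state();R=Rn.from_quat(s['tcp_rot']).as_matrix()
for n in ('wrist6','side6','top6'):
    z=np.load(f'pics/{n}.npz'); m={k:z[k] for k in('fx','fy','cx','cy','R','t')}
    C=((cloud(z['d'],m)-s['tcp_pos'])@R*1000).reshape(-1,3)
    k=(abs(C[:,1])<9)&(abs(C[:,2])<11)&(C[:,0]>-60)&(C[:,0]<175)
    print(n,np.histogram(C[k,0],bins=np.arange(-30,175,5)))
z=np.load('pics/wrist6.npz');cv2.imwrite('pics/w6c.png',cv2.resize(z['p'][200:400,250:390,::-1],(420,600)))
m={k:z[k] for k in('fx','fy','cx','cy','R','t')}
C=((cloud(z['d'],m)-s['tcp_pos'])@R*1000); print(C[212:235:1,317].round(1)); print(C[345:392:6,317].round(1))
```

```text
wrist6 (array([   0,    0,    0, 2719,  341,  295,  289,  266,  225,   81,    0,
         28,  117,  125,  107,  104,   93,   82,   87,   77,   66,   64,
         63,   56,   55,   50,   47,   47,   38,   44,   35,   37,   33,
         35,   24,    0,    0,    0,    0,    0]), array([-30, -25, -20, -15, -10,  -5,   0,   5,  10,  15,  20,  25,  30,
        35,  40,  45,  50,  55,  60,  65,  70,  75,  80,  85,  90,  95,
       100, 105, 110, 115, 120, 125, 130, 135, 140, 145, 150, 155, 160,
       165, 170]))
side6 (array([  0,   0,   0, 195,  43,  43,  36,  42,  36,  15,   0,  17,  27,
        25,  25,  25,  22,  22,  20,  21,  19,  20,  21,  18,  21,  21,
        18,  18,  20,  18,  16,  19,  15,  17,  12,   3,   0,   0,   0,
         0]), array([-30, -25, -20, -15, -10,  -5,   0,   5,  10,  15,  20,  25,  30,
        35,  40,  45,  50,  55,  60,  65,  70,  75,  80,  85,  90,  95,
       100, 105, 110, 115, 120, 125, 130, 135, 140, 145, 150, 155, 160,
       165, 170]))
top6 (array([ 0,  0,  0,  1,  9,  4,  2,  1,  2,  2,  1,  0,  0,  1,  0,  5,  4,
        4, 10,  6,  5, 10,  6,  6,
[... 261 characters left out ...]
35, 140, 145, 150, 155, 160,
       165, 170]))
[[249.6  -0.5  18.6]
 [250.4  -0.5  19.9]
 [249.7  -0.5  20.8]
 [251.1  -0.5  22.2]
 [249.4  -0.5  22.8]
 [250.   -0.5  24. ]
 [251.7  -0.5  25.6]
 [249.   -0.4  25.8]
 [143.3  -0.3  -4.5]
 [140.7  -0.3  -4.5]
 [138.2  -0.3  -4.6]
 [135.2  -0.3  -4.7]
 [133.   -0.3  -4.7]
 [130.6  -0.3  -4.7]
 [128.3  -0.3  -4.7]
 [126.6  -0.3  -4.5]
 [123.4  -0.3  -4.8]
 [121.4  -0.3  -4.8]
 [119.5  -0.3  -4.7]
 [118.   -0.3  -4.5]
 [114.4  -0.3  -5. ]
 [111.3  -0.3  -5.3]
 [111.5  -0.3  -4.6]]
[[-11.1  -0.1  -6.5]
 [-11.6  -0.1  -4.5]
 [-11.4  -0.1  -1.9]
 [-11.2  -0.1   0.7]
 [-11.7  -0.    2.7]
 [-12.2  -0.    4.8]
 [-11.9  -0.    7.6]
 [-12.3  -0.    9.8]]
```

View pics/w6c.png

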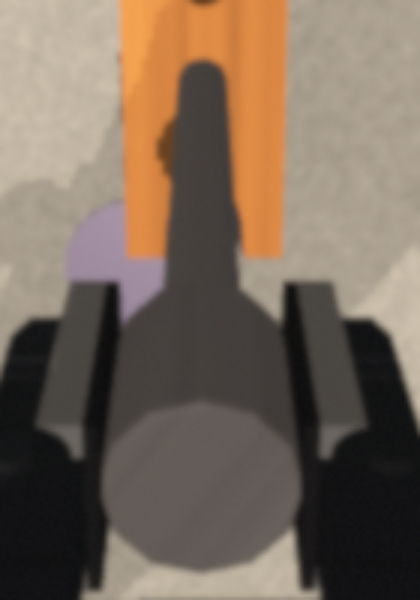

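```bash
python3 -m crank '[[0,0,10,0.2,0],[0,0,20,0.4,0],[0,0,30,0.6,0],[0,0,32,0.6,0],[0,0,32,0.6,0],[0,0,32,0.6,0],[0,0,32,0.6,0],[0,0,32,0.6,0],[0,0,32,0.6,0],[0,0,28,0.6,0],[0,0,18,0.4,0],[0,0,10,0.2,0]]'
python3 -m crank '[[0,0,5,0,0],[0,0,0,0,0],[0,0,0,0,0]]'
python3 -c "
from h import *
delta(.5462,.0446,.301,88.5)"
```

```text
t: 15.63
tcp_pos: [0.5451, 0.0402, 0.3007]
tcp_rot: [0.009, 0.707, -0.008, 0.707]
contact_force: [-0.8, -0.6, -3.0]
opening: 0.0223
t: 15.88
tcp_pos: [0.5458, 0.042, 0.3009]
tcp_rot: [0.009, 0.707, -0.009, 0.707]
contact_force: [-0.0, -0.4, -1.7]
opening: 0.0227
t=15.88 tcp=[0.5458 0.042  0.3009] jaw=88.51 tooldelta mm=[-0.1  2.6  0.3] open=22.7 F=[-0.  -0.4 -1.7] down=[-4.e-04 -2.e-04 -1.e+00] turn=0.000
```

```bash
python3 -m crank '[[0,5,2.6,0.4,0],[0,8,0,0,0],[0,8,0,0,0],[0,4,0,0,0],[0,0,0,0,0],[0,0,0,0,0]]'
python3 -c "
from h import *
delta(.5462,.0446,.275,88.5)
snap('wrist','w7'); pinfit('w7')
z=np.load('pics/w7.npz'); m={k:z[k] for k in('fx','fy','cx','cy','R','t')}
W=cloud(z['d'],m).reshape(-1,3)
W=W[(abs(W[:,0]-.547)<.06)&(abs(W[:,1]-.044)<.06)]
P=W[(W[:,2]>.114)&(W[:,2]<.123)];print('boss',len(P),sq(P))
P=W[(W[:,2]>.083)&(W[:,2]<.093)];print('rim',len(P),sq(P))
"
```

```text
t: 16.38
tcp_pos: [0.5462, 0.045, 0.2758]
tcp_rot: [0.009, 0.707, -0.009, 0.707]
contact_force: [-0.1, 0.2, -2.2]
opening: 0.0226
t=16.38 tcp=[0.5462 0.045  0.2758] jaw=88.50 tooldelta mm=[ 0.8 -0.4 -0. ] open=22.6 F=[-0.1  0.2 -2.2] down=[-6.e-04  1.e-04 -1.e+00] turn=0.000
1467 y at0,per100 [0.01 0.08] z [-0.04  0.22] rms 0.13
tip x max 173.57431765482073
boss 1045 ((547.6622924804688, 44.42378616333008), (30.243316650390625, 30.275909423828125), 71.46521759033203)
rim 10996 ((547.7246704101562, 44.49195861816406), (99.4034652709961, 99.64324951171875), 71.44961547851562)
```

View pics/w7.png

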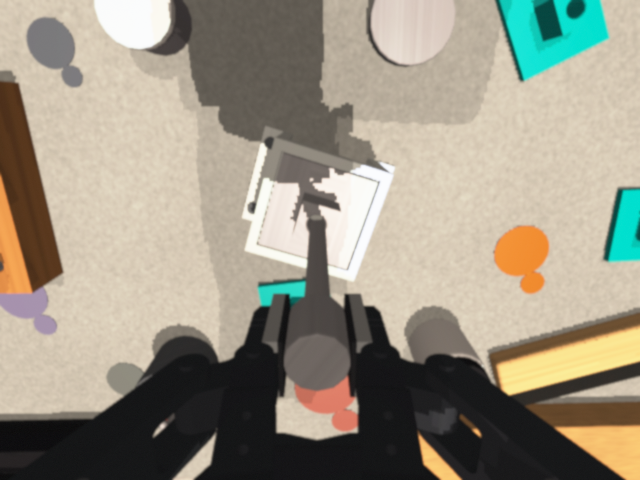

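```bash
cat >> h.py <<'E'
def pinworld(name,zlo,zhi,c=(.547,.0445),zs=(.126,.05,.118)):
    from scipy.optimize import least_squares
    z=np.load(f'pics/{name}.npz'); m={k:z[k] for k in('fx','fy','cx','cy','R','t')}
    C=cloud(z['d'],m).reshape(-1,3); C=C[(C[:,2]>zlo)&(C[:,2]<zhi)&(np.hypot(C[:,0]-c[0],C[:,1]-c[1])<.012)]*1000
    f=lambda p: np.hypot(C[:,0]-p[0]-p[1]*(C[:,2]-120)/100,C[:,1]-p[2]-p[3]*(C[:,2]-120)/100)-6
    p=least_squares(f,[c[0]*1000,0,c[1]*1000,0],loss='soft_l1').x
    print('pin axis: n',len(C),'at z=120:',p[[0,2]].round(2),'slope/100 up',p[[1,3]].round(2))
E
python3 -c "
from h import *
pinworld('w7',.135,.25)
print(optics.camera_model('wrist')['t']-np.load('pics/w7.npz')['t'])"
```

```text
pin axis: n 1481 at z=120: [546.68  45.13] slope/100 up [-0.22 -0.07]
[ 2.18530775e-06 -3.27559498e-04 -1.06138033e-04]
```

```bash
python3 -m crank '[[0,0,-0.6,1,0],[0,0,0,0,0],[0,0,0,0,0]]'
python3 -c "
from h import *
delta(.5472,.0444,.275,88.5)
snap('wrist','w8'); pinworld('w8',.135,.25)
z=np.load('pics/w8.npz'); m={k:z[k] for k in('fx','fy','cx','cy','R','t')}
W=cloud(z['d'],m).reshape(-1,3)
W=W[(abs(W[:,0]-.547)<.06)&(abs(W[:,1]-.044)<.06)]
P=W[(W[:,2]>.083)&(W[:,2]<.093)];print('rim',len(P),sq(P))
cv2.imwrite('pics/w8c.png',cv2.resize(z['p'][130:300,240:410,::-1],(600,600)))
"
```

```text
t: 16.68
tcp_pos: [0.5475, 0.0445, 0.2763]
tcp_rot: [0.009, 0.707, -0.009, 0.707]
contact_force: [0.4, 0.4, -1.2]
opening: 0.0227
t=16.68 tcp=[0.5475 0.0445 0.2763] jaw=88.52 tooldelta mm=[ 1.3 -0.1 -0.3] open=22.7 F=[ 0.4  0.4 -1.2] down=[ 5.e-04 -0.e+00 -1.e+00] turn=0.000
pin axis: n 1488 at z=120: [548.16  44.68] slope/100 up [-0.3  -0.08]
rim 11017 ((547.75048828125, 44.50336837768555), (99.44921875, 99.62239837646484), 71.4102783203125)
```

View pics/w8c.png

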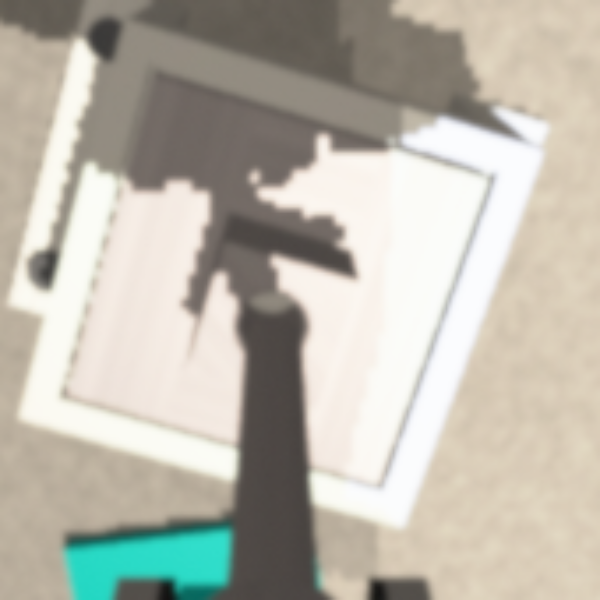

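```bash
python3 -m crank '[[0,3,-0.1,-0.3,0],[0,4,0,0,0],[0,3,0,0,0],[0,0,0,0,0]]'
python3 -m crank '[[0,3,0,0,0],[0,4,0,0,0],[0,3,0,0,0],[0,0,0,0,0]]'
python3 -c "
from h import *
delta(.5472,.0444,.1655,88.5)"
```

```text
t: 17.07
tcp_pos: [0.5467, 0.0445, 0.2653]
tcp_rot: [0.009, 0.707, -0.009, 0.707]
contact_force: [0.9, 0.4, -1.6]
opening: 0.0225
t: 17.4
tcp_pos: [0.5468, 0.0445, 0.2553]
tcp_rot: [0.009, 0.707, -0.009, 0.707]
contact_force: [-1.1, 0.4, -2.1]
opening: 0.0228
t=17.40 tcp=[0.5468 0.0445 0.2553] jaw=88.52 tooldelta mm=[89.8 -0.   0.5] open=22.8 F=[-1.1  0.4 -2.1] down=[-1.e-03  1.e-04 -1.e+00] turn=0.000
```

```bash
python3 -m crank '[[0,5,0,0.3,0],[0,6,0,0,0],[0,6,0,0,0],[0,5,0,0,0],[0,3,0,0,0],[0,0,0,0,0]]'
python3 -m crank '[[0,5,0,0,0],[0,6,0,0,0],[0,6,0,0,0],[0,5,0,0,0],[0,3,0,0,0],[0,0,0,0,0]]'
python3 -c "
from h import *
delta(.5472,.0444,.1655,88.5)
snap('wrist','w9'); pinworld('w9',.13,.19)"
```

```text
t: 17.9
tcp_pos: [0.547, 0.0444, 0.2302]
tcp_rot: [0.009, 0.707, -0.009, 0.707]
contact_force: [-0.7, 0.8, -1.7]
opening: 0.0225
t: 18.4
tcp_pos: [0.547, 0.0444, 0.2053]
tcp_rot: [0.009, 0.707, -0.009, 0.707]
contact_force: [-0.9, -0.7, -2.7]
opening: 0.0225
t=18.40 tcp=[0.547  0.0444 0.2053] jaw=88.52 tooldelta mm=[39.8 -0.   0.2] open=22.5 F=[-0.9 -0.7 -2.7] down=[-1.1e-03  1.0e-04 -1.0e+00] turn=0.000
pin axis: n 1091 at z=120: [550.19  44.75] slope/100 up [-10.35  -0.79]
```

```bash
python3 -m crank '[[0,3,0,0.2,0],[0,5,0,0,0],[0,5,0,0,0],[0,5,0,0,0],[0,2,0,0,0],[0,0,0,0,0]]'
python3 -m crank '[[0,3,0,0,0],[0,5,0,0,0],[0,5,0,0,0],[0,4,0,0,0],[0,2.5,0,0,0],[0,0,0,0,0],[0,0,0,0,0],[0,0,0,0,0]]'
python3 -c "
from h import *
delta(.5472,.0444,.1655,88.5)
for n in ('wrist','side','top'): snap(n,n+'10')
s=env.get_state();R=Rn.from_quat(s['tcp_rot']).as_matrix()
z=np.load('pics/wrist10.npz'); m={k:z[k] for k in('fx','fy','cx','cy','R','t')}
w=cloud(z['d'],m); W=w.reshape(-1,3)
k=(np.hypot(W[:,0]-.547,W[:,1]-.0445)<.009)&(W[:,2]>.16);print('head top',np.median(W[k],0),k.sum())
W=W[(abs(W[:,0]-.547)<.06)&(abs(W[:,1]-.044)<.06)]
for nm,a,b in (('boss',.114,.1225),('top',.083,.093)):
    P=W[(W[:,2]>a)&(W[:,2]<b)];A=np.c_[P[:,:2]-P[:,:2].mean(0),np.ones(len(P))];print(nm,len(P),sq(P),np.median(P[:,2]),np.linalg.lstsq(A,P[:,2],rcond=None)[0])
"
```

```text
t: 18.95
tcp_pos: [0.5473, 0.0444, 0.1854]
tcp_rot: [0.009, 0.707, -0.009, 0.707]
contact_force: [0.2, -0.3, -1.9]
opening: 0.0225
t: 19.62
tcp_pos: [0.5476, 0.0444, 0.1667]
tcp_rot: [0.009, 0.707, -0.009, 0.707]
contact_force: [0.8, -0.4, -1.7]
opening: 0.0223
t=19.62 tcp=[0.5476 0.0444 0.1667] jaw=88.52 tooldelta mm=[ 1.2 -0.  -0.4] open=22.3 F=[ 0.8 -0.4 -1.7] down=[ 2.e-04  0.e+00 -1.e+00] turn=0.000
head top [0.54675245 0.04448586 0.176338  ] 1877
boss 2318 ((547.01220703125, 44.76519775390625), (30.5071964263916, 30.214519500732422), 71.44839477539062) 0.11821849278277852 [ 0.02723594 -0.00571546  0.11807486]
top 19883 ((547.4634399414062, 44.537193298339844), (99.40103149414062, 100.08100128173828), 71.42066192626953) 0.08828869878479625 [ 0.0036811  -0.00197585  0.08822377]
```

View pics/side10.png

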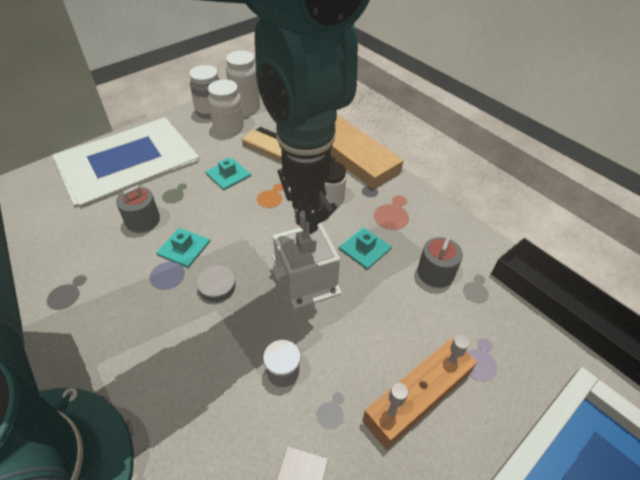

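View pics/wrist10.png

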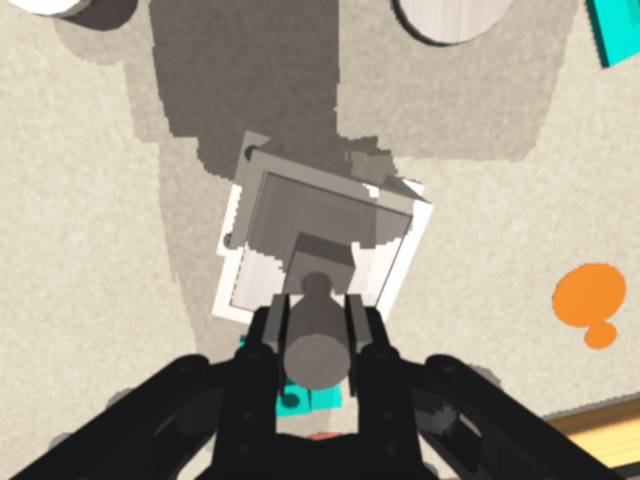

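The pin is through both bushes with no contact load. The head top is at 176–178 mm, so the tip is about 17 mm above the table, and 17 mm below the lower bush. The cap is still flush, and the side view shows the two short pins in the rack and the bystanders where they were. Handing in.

```bash
python3 -c "
from h import *
a=np.load('pics/side0.npz')['d'];b=np.load('pics/side10.npz')['d']
for u,v in ((282,355),(216,280),(331,170),(440,250),(140,195),(398,392),(460,342)): print((u,v),round(float(b[v,u]-a[v,u])*1000,1))
print(env.sign_off())"
```

```text
(282, 355) 0.4
(216, 280) -1.8
(331, 170) 0.8
(440, 250) 2.3
(140, 195) 3.3
(398, 392) 1.9
(460, 342) 1.2
the job is handed in; nothing more can be done
None
```

The cap plate is seated in the post, and the longest pin hangs from the gripper through both bushes. I handed the job in at about 20 s of the allowed 53 s.

- **Cap:** I dropped the bare-steel cap into the recess, boss up, and pressed it down with about 34 N. In the last check the boss top read 118.2 mm (118 mm expected). The plate and rim read as one surface at 88.3 mm, within 0.4 % of level.
- **Pin:** It went down with no contact load; the force at the end was only its own weight, about 2 N. I could not see the tip directly. From the head top, which reads 176–178 mm, the tip is about 17 mm above the table and 17 mm below the lower bush.
- **Rest of the scene:** The two shorter pins are still in the rack. Depth at the jar, pot, tin, weights and those pins changed by at most 3.3 mm, which I take as camera noise since nothing touched them.

Two checks disagreed or failed. The first fit of the pin's lean disagreed with a later one by about 1 mm, so I used the later one, taken directly over the bush. One pin-axis fit halfway down failed because the head got into the data, so I ignored it and watched the force instead. The final boss-top plane fit tilted by about 3 %, which I put down to shaft points mixed into it, because the plate fit shows it level.

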